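# Set up a painted-tumbler drying turntable

## Robot

A 7-joint arm with a two-finger parallel gripper is mounted at the origin on the work surface. World frame = base frame: x ahead of the robot, y to its left, z up, the work surface at z = 0. Lengths are in m, angles in rad, forces in N, time in s.
With the tool pointing down it reaches from about 0.425 to 0.925 m from the base axis. Payload 6.8 kg.
Tool frame: the origin (TCP) lies at the very end of the fingers, on their centre line; the grasp point (between the pads) lies 19 mm behind it (r.grip_point_offset is the distance from the TCP to the grasp point, in m); z points along the fingers, y is the line along which they close (so a half turn about z gives the same grasp; the last joint's range is limited). The gripper opens to 85 mm and grips with 20 to 120 N. Pads are 22 mm wide; open, the fingers measure 114 mm over their backs; the gripper's body (76 mm by 85 mm) begins 54 mm behind the grasp point. The pads swing forward as they close: fully open they stand 13 mm farther back than shut.
Start: joints at [1.081, 0.477, 0.022, 1.555, -0.011, 1.109, -0.083], TCP at [0.252, -0.626, 0.231] pointing down, gripper open.
Joint ranges: [-2.96, 2.96], [-0.34, 2.1], [-1.41, 1.46], [0.24, 2.44], [-1.37, 4.51], [0.17, 1.92], [-2.96, 2.96]. Speed limits (rad/s): [2.39, 2.39, 3.14, 3.14, 3.14, 3.14, 3.14].

## Interface

Orientations are given as a rotation vector (axis times angle).
In Python, from bench import status, eyes, r gives the robot as it stands.
- The arm moves only by the shell command python3 -m crank 'ROWS' [OPENING] [FORCE]. ROWS is JSON, a list of rows, each a list of 6 numbers: the shift along the tool's x, y, z normalised to -1 to 1, where 1 is 0.02 m, then the turn, a rotation vector about the tool's x, y, z normalised to -1 to 1, where 1 is 45 degrees. A call has 1 to 12 rows; each row shifts and turns the commanded pose from where the row before left it, along the tool's axes as they then stand; what a row does not reach is not made up. A row lasts 1/10 s, in which the tool goes at most 50 mm and 8.59 degrees, less where a joint would pass 70% of its speed; a pose out of reach is approached as far as the arm can. A call with a number of a shift or a turn outside -1 to 1 is refused whole. A call with a gripper value outside its range is refused whole. OPENING is the opening, from 0 (shut) to 1 (fully open), set as the call begins (- or left out, the last holds). The fingers move at their own pace and stop on an object; FORCE is the grip in N (left out, the last holds). Time passes only in rows, so rows that do not move let the fingers close. It gives the time, the measured TCP pose, the force, the opening and the grip force at its end, in the units of the state.
- status.get_obs(): the state, without advancing time (a new reading comes with each control period).
- eyes.grab_frame(name): name is "scene" or "top"; returns a dict with "image" (400x640x3 uint8, red, green, blue), "depth" (400x640 float32, m along the optical axis (not along the pixel's ray), 0 where there is no reading), "fovy" (degrees; the focal length in pixels is half the picture's height over the tangent of half this angle, whatever the lens; pixels are square), "cx", "cy" (the principal point, pixels), "k1" (the pictures are not rectified: a ray, as slopes to the right and down, at radius r is drawn at 1 + k1 r^2 times it, then the intrinsics apply), "world_to_cam" (4x4, takes a point from world to camera coordinates). Camera axes: x right, y up, looking along -z (the intrinsics and any distortion apply to the point x, -y, -z); pixel columns grow to the right and rows downward; lengths in m; the calibration is good to about 2 mm. A picture is of the moment at which its call begins.
- r.hand_in(): hands the job in; it is judged then, once.
The state is a dict: "clock": time; "joints": joint angles; "qvel": joint speeds; "tau": joint torques, N m; "tcp_pos": TCP position; "orientation": TCP orientation; "contact_force": force on the tool from outside, world axes, zero at the start; "moment": the same for the moment, N m; "grip_width": finger opening in m; "gripper_force": force on a finger pad.
Only numpy, scipy, OpenCV 4.12 (cv2) and the standard library are available. Lean on these libraries where they do the work, as an engineer would, in place of code of your own. Each camera call takes 0.05 s, during which the arm holds its last target. There are 200 camera calls.

## Task

Stand the open steel tumbler upright with its whole base on the round rubber pad of the grey drying unit, setting it down rather than dropping it. Then reach into the sunken well and turn the knob clockwise until its pointed nose lines up with the raised steel tab on the well's rim, and only after that press the start button all the way down and let go. Leave the mug, the bottle and the jar where they stand.

Things in the scene. Friction and masses are not known exactly. Their poses are not given: they have to be found in the camera images.
- unit: Grey drying unit, a fixed box 200 x 440 x 70 mm on the bench. Origin at the centre of its underside, x across its 200 mm depth (away from the robot), y along its 440 mm length, z up. In its frame the rubber pad is centred at y = +140 mm, the knob well at y = -50 mm, the start button at y = -155 mm, all at x = 0. The well is a round hole 84 mm across and 44 mm deep in the unit's top.
- pad (a point): Centre of the top face of the round black rubber pad on the unit: 100 mm across, 78 mm above the bench, rising 8 mm from the unit's top. It does not turn.
- knob_top (a point): Centre of the white plastic knob's top face, on its vertical turning axis, 62 mm above the bench, 8 mm below the well's rim. The knob is an upright bar 34 mm tall, 18 mm thick, 47 mm long: flat tail end 22 mm from the axis, flat sides to 16 mm towards the nose, then a point. A 32 mm round flange at its foot tops out 6 mm above the well floor. Site x axis points to the nose, z up.
- knob_nose (a point): Tip of the knob's pointed nose at its top face, 25 mm from the turning axis. A black line on top marks the nose half.
- knob (a joint): Angle of the knob in rad. At 0 the nose points along the unit's +y; it grows clockwise as seen from above (at 1.57 the nose points along the unit's +x) up to a stop at 2.6. It turns with light friction (0.06 N m) and stays where it is left. It starts between 0.1 and 0.45 and reaches the tab after 0.5 to 1.5 rad clockwise.
- index: Thin steel ring (94 mm across) lying around the mouth of the well, with one raised dark steel tab 14 x 10 mm, 8 mm tall, on the unit's top with a short point towards the axis, 45 to 64 mm from the knob's axis. Fixed during the job. Origin on the knob's axis at the unit's top (70 mm above the bench); its x axis points from the axis to the tab, z up. The knob is set when the nose points along this x axis.
- start (a joint): Travel of the start button in m: 0 up, 0.006 fully down. Springs back when released; about 2 N starts it and 5.5 N holds it fully down.
- start_top (a point): Centre of the top face of the black round start button, 36 mm across, standing 14 mm above the unit's top (84 mm above the bench) when up; it is pressed straight down.
- tumbler: Open, straight-sided steel tumbler without handle or lid, 58 mm outer diameter (54 mm at the foot), 140 mm tall, wall 2 mm, about 0.2 kg, standing upright on the bench. Origin at the centre of its underside, z up.
- mug: White mug with a side handle, about 76 mm across and 95 mm tall. Origin at the centre of its underside. To be left alone.
- bottle: Pale plastic bottle with a black cap, 52 mm across, 120 mm tall. Origin at the centre of its underside. To be left alone.
- jar: Low jar with a white lid, 68 mm across, 60 mm tall. Origin at the centre of its underside. To be left alone.
There are look-alikes about, which are no part of the job. Leave any purple or red look-alike of the tumbler alone.

How it is judged:
By the outcome, as a careful person would: the job done as asked, in the order asked, and still so for the second after the job is handed in, with the robot touching nothing.
It also fails if it takes over 51 s, if anything falls off the work surface, if the arm or the gripper's body presses on something with over 40 N, if the wrist force passes 120 N, or if a joint passes its speed limit or range.

## Working session

There is one attempt and no reset: what is moved stays moved. The work goes in short steps, Python scripts to look and compute and a shell command to move; the robot and the scene stay as the last step left them, time stands still between calls to the robot, and variables do not carry over. Pictures are saved under pics/ and viewed, at most 10 in all, crops included, and the job is handed in when it is done.

```bash
mkdir -p pics; ls
cat > h.py <<'E'
import numpy as np,cv2
def K(f):
    F=200/np.tan(np.radians(f["fovy"])/2); return F
def ray(f,u,v):
    F=K(f); A=np.array([[F,0,f["cx"]],[0,F,f["cy"]],[0,0,1.]])
    p=cv2.undistortPoints(np.array([[[u,v]]],float),A,np.array([f["k1"],0,0,0.]))[0,0] if f["k1"] else np.array([(u-f["cx"])/F,(v-f["cy"])/F])
    T=np.linalg.inv(f["world_to_cam"]); return T[:3,3],T[:3,:3]@np.array([p[0],-p[1],-1.])
def on_z(f,u,v,z):
    o,d=ray(f,u,v); return o+d*(z-o[2])/d[2]
def at_depth(f,u,v):
    o,d=ray(f,u,v); return o+d*f["depth"][int(round(v)),int(round(u))]
def proj(f,P):
    F=K(f);c=f["world_to_cam"]@np.append(P,1);x,y=c[0]/-c[2],-c[1]/-c[2];s=1+f["k1"]*(x*x+y*y)
    return np.array([f["cx"]+F*x*s,f["cy"]+F*y*s])
E
python3 - <<'E'
from bench import status,eyes,r
import cv2,pickle,numpy as np
for n in("scene","top"):
    f=eyes.grab_frame(n);pickle.dump(f,open(n+".pkl","wb"))
    cv2.imwrite(f"pics/{n}0.png",f["image"][:,:,::-1]);print(n,f["fovy"],f["cx"],f["cy"],f["k1"],np.linalg.inv(f["world_to_cam"])[:3].round(3).tolist())
print(status.get_obs())
E
```

```text
pics
scene 46.240943697483914 319.219761810026 204.01556610976576 -0.0718475975124691 [[0.78, -0.533, 0.327, 0.803], [0.625, 0.653, -0.427, -0.38], [0.015, 0.538, 0.843, 0.942]]
top 42.100376948518516 321.4564230159698 206.109170724923 -0.06274226378706375 [[-0.003, 0.986, -0.167, 0.26], [-1.0, -0.001, 0.008, 0.056], [0.008, 0.167, 0.986, 1.338]]
{'clock': 0.1, 'joints': array([ 1.08088395,  0.47769177,  0.0223252 ,  1.55637177, -0.0115116 ,
        1.10931954, -0.08312373]), 'qvel': array([ 0.00054662, -0.00240014,  0.0013251 , -0.00319699,  0.00085836,
       -0.00113013,  0.00084806]), 'tau': array([ 4.39913711e-03, -5.97761893e+01,  1.61424547e+00, -2.81954563e+01,
        1.29027411e-02,  5.02833733e-03,  3.52323866e-05]), 'tcp_pos': array([ 0.25130314, -0.62588167,  0.23043171]), 'orientation': array([-3.08293555e+00, -5.95817513e-01,  6.51955560e-04]), 'contact_force': array([ 0.23029476, -0.10462575,  0.09999295]), 'moment': array([-0.03666302,  0.02258028,  0.00809371]), 'gripper_force': 0.0, 'grip_width': 0.0854054085103803}
```

View pics/scene0.png

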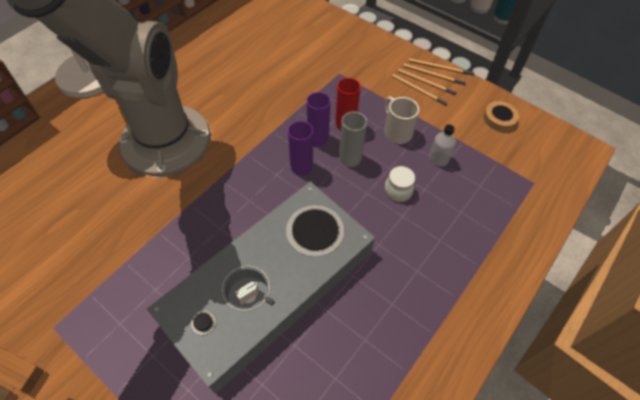

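View pics/top0.png

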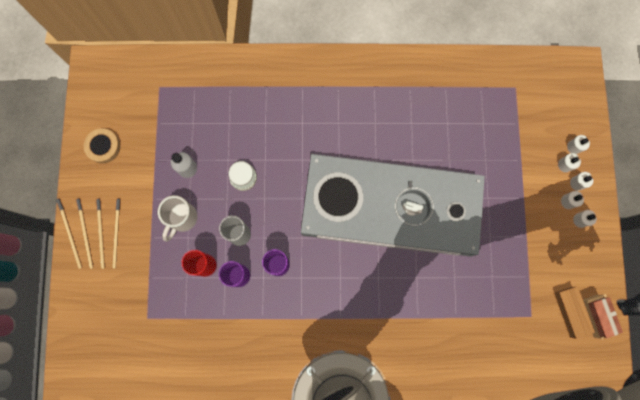

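Top view: steel tumbler at (232,229). Candidates for it are purple (234,273) and (276,262), red (196,263), mug (175,213) with a handle, and bottle (182,161); the grey, open, handle-less one at (232,229), scene (352,138), fits the description. Pad (339,197), well (412,207) with tab near (410,184), button (456,211).

Run:
```python
import pickle,cv2,numpy as np
from h import *
t=pickle.load(open("top.pkl","rb"));s=pickle.load(open("scene.pkl","rb"))
def blob(f,u0,u1,v0,v1,thr):
    g=cv2.cvtColor(f["image"],cv2.COLOR_RGB2GRAY)[v0:v1,u0:u1]
    n,l,st,c=cv2.connectedComponentsWithStats((g<thr).astype(np.uint8))
    return [(c[i]+[u0,v0],st[i,4]) for i in np.argsort(-st[1:,4])[:2]+1]
for f,boxes in((t,[("pad",312,366,170,224,45,.078),("btn",444,468,200,222,45,.084)]),(s,[("pad",285,348,205,258,45,.078),("btn",188,218,310,336,45,.084)])):
    for n,a,b,c,d,th,z in boxes:
        for cc,ar in blob(f,a,b,c,d,th): print(n,cc.round(1),ar,on_z(f,*cc,z).round(4))
# points above tumbler bench in both views by depth
for f,n,b in((t,"top",(215,250,212,246)),(s,"scene",(335,372,108,168))):
    P=np.array([at_depth(f,u,v) for v in range(b[2],b[3]) for u in range(b[0],b[1]) if f["depth"][v,u]>0])
    q=P[(P[:,2]>.132)&(P[:,2]<.15)]; 
    if len(q): print(n,len(q),"rim ext",q.min(0).round(4),q.max(0).round(4),((q.min(0)+q.max(0))/2).round(4))
# crops
a=cv2.resize(t["image"][150:240,370:480],None,fx=5,fy=5,interpolation=cv2.INTER_CUBIC)
b=cv2.resize(s["image"][250:330,200:300],None,fx=4,fy=4,interpolation=cv2.INTER_CUBIC)
c=np.zeros((450,960,3),np.uint8);c[:,:550]=a;c[:320,560:960]=b
cv2.imwrite("pics/well.png",cv2.resize(c[:,:,::-1],(800,375)))
a=cv2.resize(t["image"][190:290,160:300],None,fx=3,fy=3)
b=cv2.resize(s["image"][70:210,270:400],None,fx=3,fy=3)
c=np.zeros((420,820,3),np.uint8);c[:300,:420]=a;c[:,425:815]=b
cv2.imwrite("pics/tum.png",cv2.resize(c[:,:,::-1],(800,410)))
```

```text
pad [336. 182.] 1 [0.5347 0.0091 0.078 ]
pad [354. 193.] 1 [ 0.5068 -0.0352  0.078 ]
pad [314.9 229.7] 1270 [0.5015 0.002  0.078 ]
btn [206.8 326.6] 18 [ 0.4778 -0.2901  0.084 ]
top 99 rim ext [0.3826 0.2275 0.1322] [0.4385 0.2844 0.145 ] [0.4105 0.256  0.1386]
scene 151 rim ext [0.3846 0.2252 0.132 ] [0.4421 0.2846 0.1431] [0.4133 0.2549 0.1376]
```

View pics/well.png

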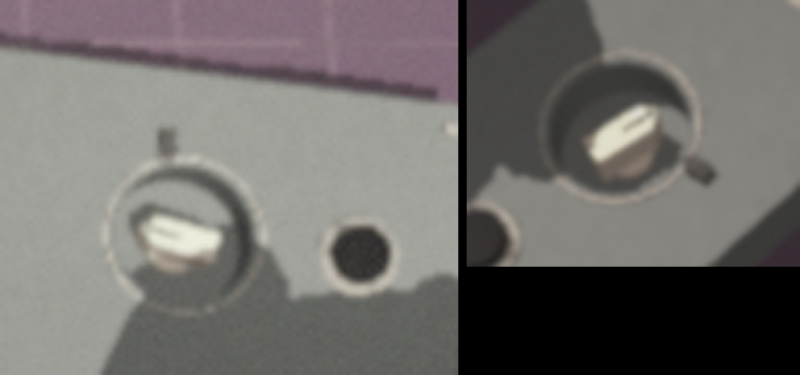

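View pics/tum.png

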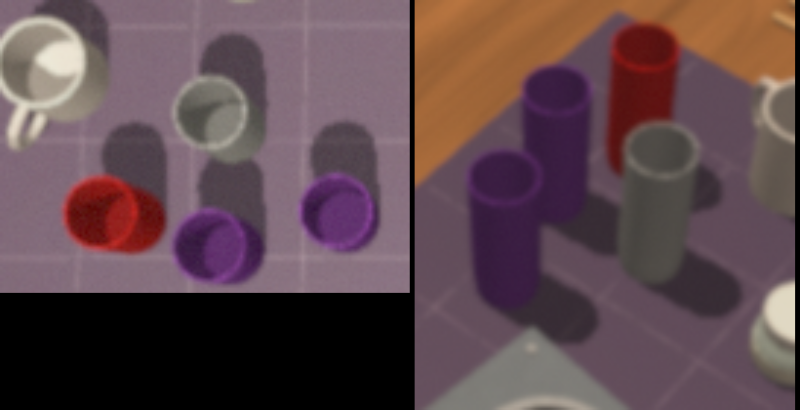

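The crops confirm the steel tumbler (alone in grey, open). In the well, the knob's black line is on the left (+y) end, and the tab is at top-image (410.3,184.1), scene (269.9,301.3).

Run:
```python
import pickle,cv2,numpy as np
from h import *
t=pickle.load(open("top.pkl","rb"));s=pickle.load(open("scene.pkl","rb"))
def big(f,m,b):
    u0,u1,v0,v1=b; n,l,st,c=cv2.connectedComponentsWithStats(m[v0:v1,u0:u1].astype(np.uint8)); i=1+np.argmax(st[1:,4]);return c[i]+[u0,v0],st[i,4],l==i
R={}
for k,f,bp,bb in(("top",t,(312,366,170,224),(444,468,200,222)),("scene",s,(285,348,205,258),(188,218,310,336))):
    g=cv2.cvtColor(f["image"],cv2.COLOR_RGB2GRAY)
    for n,b,z in(("pad",bp,.078),("btn",bb,.084)):
        c,a,_=big(f,g<75,b);R[n+k]=on_z(f,*c,z)[:2];print(k,n,c.round(1),a,R[n+k].round(4))
    d=R["pad"+k]-R["btn"+k];print("len",np.linalg.norm(d),"axis at -50:",(R["btn"+k]+d*105/295).round(4),"yaw",np.arctan2(d[1],d[0])-np.pi/2)
for k,f,tab,ring in(("top",t,(410.3,184.1),(414.4,206.2)),("scene",s,(269.9,301.3),(245.9,287.8))):
    print(k,"tab",on_z(f,*tab,.076).round(4),"ring",on_z(f,*ring,.07).round(4))
for k,f,b in(("top",t,(398,430,195,216)),("scene",s,(232,264,275,300))):
    im=f["image"].astype(int);c,a,m=big(f,im.min(2)>(175 if k=="top" else 165),b)
    ys,xs=np.nonzero(m);P=np.array([on_z(f,x+b[0],y+b[2],.062)[:2] for x,y in zip(xs,ys)]).astype(np.float32)
    (cx,cy),(w,h),an=cv2.minAreaRect(P*1000);pc=np.linalg.svd(P-P.mean(0))[2][0]
    print(k,"knob",a,P.mean(0),w,h,an,pc,"axis ctr",cx,cy)
```

```text
top pad [337.8 196.1] 1109 [0.499  0.0051]
top btn [456.1 210.4] 123 [ 0.4619 -0.2858]
len 0.293178371649945 axis at -50: [ 0.4751 -0.1822] yaw -0.12665940383805818
scene pad [314.9 229.5] 1427 [0.5013 0.0023]
scene btn [202.6 321.9] 250 [ 0.4652 -0.2889]
len 0.29344187744038347 axis at -50: [ 0.478  -0.1852] yaw -0.12325447502130493
top tab [ 0.5297 -0.176   0.076 ] ring [ 0.4749 -0.1855  0.07  ]
scene tab [ 0.5334 -0.1762  0.076 ] ring [ 0.4759 -0.1839  0.07  ]
top knob 112 [ 0.4761534  -0.18369868] 42.490936279296875 18.56396484375 75.66603088378906 [-0.17361665 -0.98481333] axis ctr 475.3143310546875 -184.42129516601562
scene knob 132 [ 0.4752634  -0.18480907] 39.93691635131836 16.194665908813477 75.96379852294922 [-0.19875301 -0.9800496 ] axis ctr 474.8438720703125 -184.6964874267578
```

Measured: tumbler (0.412, 0.2555), rim 140 mm as expected; pad (0.500, 0.004); knob axis (0.476, -0.184), pad–button distance 293 mm against 295; button (0.4635, -0.287). The nose-to-tab turn is about 1.24 rad. Heading to the tumbler, turning the tool so x = world +y and y = world +x.

```bash
python3 -m crank '[[1,0,0,0,0,-0.1892],[1,0,0,0,0,-0.1892],[1,0,0,0,0,-0.1892],[1,0,0,0,0,-0.1892],[1,0,0,0,0,-0.1892],[1,0,0,0,0,-0.1892],[1,0,0,0,0,-0.1892],[1,0,0,0,0,-0.1892],[1,0.6,0,0,0,0],[1,0.6,0,0,0,0],[1,0.6,0,0,0,0],[1,0.6,0,0,0,0]]' 1 20
```

```text
clock: 1.3
tcp_pos: [0.3932, -0.427, 0.2309]
orientation: [-2.221, -2.22, 0.0]
contact_force: [0.0, -0.8, 0.2]
grip_width: 0.0849
gripper_force: 0.0
```

```bash
python3 -m crank '[[1,0.3,0,0,0,0],[1,0.3,0,0,0,0],[1,0.3,0,0,0,0],[1,0.3,0,0,0,0],[1,0.3,0,0,0,0],[1,0.3,0,0,0,0],[1,0.3,0,0,0,0],[1,0.3,0,0,0,0],[1,0.3,0,0,0,0],[1,0.3,0,0,0,0],[1,0.3,0,0,0,0],[1,0.3,0,0,0,0]]'; python3 -m crank '[[1,0,0,0,0,0],[1,0,0,0,0,0],[1,0,0,0,0,0],[1,0,0,0,0,0],[1,0,0,0,0,0],[1,0,0,0,0,0],[1,0,0,0,0,0],[1,0,0,0,0,0],[1,0,0,0,0,0],[1,-0.2,0,0,0,0],[1,-0.2,0,0,0,0],[1,-0.2,0,0,0,0]]'
```

```text
clock: 2.5
tcp_pos: [0.465, -0.1872, 0.231]
orientation: [-2.221, -2.221, 0.001]
contact_force: [0.1, 0.9, 0.2]
grip_width: 0.0851
gripper_force: 0.0
clock: 3.7
tcp_pos: [0.4527, 0.0526, 0.231]
orientation: [-2.222, -2.221, 0.001]
contact_force: [-0.0, -0.3, -0.1]
grip_width: 0.0852
gripper_force: 0.0
```

```bash
python3 -m crank '[[1,-0.2,0,0,0,0],[1,-0.2,0,0,0,0],[1,-0.2,0,0,0,0],[1,-0.2,0,0,0,0],[1,-0.2,0,0,0,0],[1,-0.2,0,0,0,0],[1,-0.2,0,0,0,0],[1,-0.2,0,0,0,0],[1,-0.2,0,0,0,0],[1,-0.2,0,0,0,0],[0,0,0,0,0,0],[0,0,0,0,0,0]]'; python3 -m crank '[[0,0,0,0,0,-0.16],[0,0,0,0,0,-0.16],[0,0,0,0,0,-0.16],[0,0,0,0,0,-0.16],[0,0,0,0,0,-0.18],[0,0,0,0,0,-0.18],[0,0,0,0,0,0],[0,0,0,0,0,0]]'
python3 - <<'E'
import pickle,numpy as np
from h import *
t=pickle.load(open("top.pkl","rb"))
for n,u,v in(("p1",234,273),("p2",276,262),("red",196,263)): print(n,on_z(t,u,v,.14).round(3))
E
```

```text
clock: 4.9
tcp_pos: [0.413, 0.2516, 0.231]
orientation: [2.221, 2.222, -0.001]
contact_force: [0.6, -0.9, 0.6]
grip_width: 0.0852
gripper_force: 0.0
clock: 5.7
tcp_pos: [0.4136, 0.2508, 0.2311]
orientation: [1.21, 2.899, -0.001]
contact_force: [0.2, -0.1, -0.2]
grip_width: 0.0852
gripper_force: 0.0
p1 [0.308 0.247 0.14 ]
p2 [0.333 0.151 0.14 ]
red [0.331 0.335 0.14 ]
```

```bash
python3 -m crank '[[0.22,0.11,0,0,0,0],[0,0,1,0,0,0],[0,0,1,0,0,0],[0,0,1,0,0,0],[0,0,1,0,0,0],[0,0,1,0,0,0],[0,0,1,0,0,0],[0,0,1,0,0,0],[0,0,0.3,0,0,0],[0,0,0,0,0,0],[0,0,0,0,0,0]]'; python3 -m crank '[[0,0,0,0,0,0],[0,0,0,0,0,0],[0,0,0,0,0,0],[0,0,0,0,0,0],[0,0,0,0,0,0],[0,0,0,0,0,0],[0,0,0,0,0,0]]' 0 40
```

```text
clock: 6.8
tcp_pos: [0.412, 0.2571, 0.086]
orientation: [1.203, 2.902, 0.001]
contact_force: [0.3, -0.1, -0.0]
grip_width: 0.0856
gripper_force: 0.0
clock: 7.5
tcp_pos: [0.4124, 0.257, 0.0864]
orientation: [1.203, 2.901, 0.002]
contact_force: [-0.1, -0.4, 6.1]
grip_width: 0.0584
gripper_force: 41.5
```

```bash
python3 -m crank '[[0,0,-0.5,0,0,0],[0,0,-1,0,0,0.165],[0,0,-1,0,0,0.167],[0,0,-1,0,0,0.167],[0,0,-1,0,0,0.167],[0,0,-1,0,0,0.167],[0,0,0,0,0,0.167],[0,0,0,0,0,0],[0,0,0,0,0,0]]'; python3 -m crank '[[-0.6,0.2,0,0,0,0],[-1,0.35,0,0,0,0],[-1,0.35,0,0,0,0],[-1,0.35,0,0,0,0],[-1,0.35,0,0,0,0],[-1,0.35,0,0,0,0],[-1,0.35,0,0,0,0],[-1,0.35,0,0,0,0],[-1,0.35,0,0,0,0],[-1,0.35,0,0,0,0],[-1,0.35,0,0,0,0],[-1,0.35,0,0,0,0]]'; python3 -m crank '[[-0.6,0.2,0,0,0,0],[-0.3,0.1,0,0,0,0],[0,0,0,0,0,0],[0,0,0,0,0,0],[0,0,0,0,0,0]]'
```

```text
clock: 8.4
tcp_pos: [0.4113, 0.2563, 0.1953]
orientation: [2.218, 2.225, -0.001]
contact_force: [-0.9, 0.3, -1.3]
grip_width: 0.0582
gripper_force: 43.4
clock: 9.6
tcp_pos: [0.4923, 0.0226, 0.1947]
orientation: [-2.22, -2.222, 0.002]
contact_force: [1.1, 0.0, -1.5]
grip_width: 0.0583
gripper_force: 43.4
clock: 10.1
tcp_pos: [0.4984, 0.0077, 0.1954]
orientation: [-2.219, -2.223, -0.0]
contact_force: [-0.2, -0.0, -2.8]
grip_width: 0.0576
gripper_force: 43.4
```

Run:
```python
from bench import status,eyes
import pickle,cv2,numpy as np
from h import *
s=eyes.grab_frame("scene");pickle.dump(s,open("s2.pkl","wb"));t=eyes.grab_frame("top");pickle.dump(t,open("t2.pkl","wb"))
P=status.get_obs()["tcp_pos"];print(P)
a=cv2.resize(s["image"][100:280,220:420],None,fx=2,fy=2);b=cv2.resize(t["image"][130:310,220:420],None,fx=2,fy=2)
cv2.imwrite("pics/carry.png",np.hstack([a,b])[:,:,::-1])
```

```text
[0.49846357 0.00747039 0.19535803]
```

View pics/carry.png

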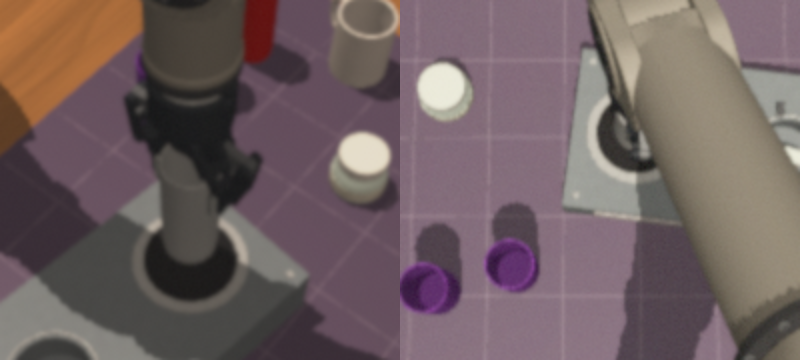

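The tumbler hangs upright over the pad (crop: base at (190,250), pad centre (190,258)). Lowering gently.

```bash
python3 -m crank '[[-0.19,0.1,0,0,0,0],[0,0,0.7,0,0,0],[0,0,0.4,0,0,0],[0,0,0.2,0,0,0],[0,0,0,0,0,0],[0,0,0,0,0,0]]'; python3 -m crank '[[0,0,0.08,0,0,0],[0,0,0.08,0,0,0],[0,0,0,0,0,0]]'; python3 -m crank '[[0,0,0.06,0,0,0],[0,0,0,0,0,0]]'
```

```text
clock: 10.8
tcp_pos: [0.5006, 0.0029, 0.1692]
orientation: [-2.221, -2.221, 0.0]
contact_force: [0.1, -0.7, -2.6]
grip_width: 0.0582
gripper_force: 43.4
clock: 11.1
tcp_pos: [0.5006, 0.0028, 0.1661]
orientation: [2.222, 2.221, 0.0]
contact_force: [-0.7, 0.5, -1.7]
grip_width: 0.0585
gripper_force: 43.4
clock: 11.3
tcp_pos: [0.5006, 0.0027, 0.1648]
orientation: [-2.222, -2.221, 0.0]
contact_force: [0.7, 0.3, -2.1]
grip_width: 0.0582
gripper_force: 43.4
```

```bash
python3 -m crank '[[0,0,0.04,0,0,0],[0,0,0,0,0,0]]';python3 -m crank '[[0,0,0.04,0,0,0],[0,0,0,0,0,0]]'
```

```text
clock: 11.5
tcp_pos: [0.5008, 0.0028, 0.1644]
orientation: [2.222, 2.221, 0.0]
contact_force: [-0.5, -0.1, 2.2]
grip_width: 0.0581
gripper_force: 43.6
clock: 11.7
tcp_pos: [0.501, 0.0029, 0.1643]
orientation: [2.221, 2.221, 0.0]
contact_force: [-3.2, -0.5, 8.7]
grip_width: 0.0584
gripper_force: 44.0
```

```bash
python3 -m crank '[[0,0,0,0,0,0],[0,0,0,0,0,0],[0,0,0,0,0,0],[0,0,0,0,0,0],[0,0,0,0,0,0],[0,0,0,0,0,0]]' 1; python3 -m crank '[[0,0,-0.5,0,0,0],[0,0,-0.8,0,0,0],[0,0,-1,0,0,0],[0,0,-1,0,0,0],[0,0,-0.8,0,0,0],[0,0,0,0,0,0],[0,0,0,0,0,0]]'
```

```text
clock: 12.3
tcp_pos: [0.5006, 0.0028, 0.1633]
orientation: [-2.222, -2.221, 0.0]
contact_force: [-0.5, 0.6, -0.2]
grip_width: 0.0855
gripper_force: 0.0
clock: 13.0
tcp_pos: [0.5007, 0.0027, 0.2456]
orientation: [2.221, 2.221, 0.001]
contact_force: [0.1, 0.2, -0.3]
grip_width: 0.0854
gripper_force: 0.0
```

```bash
python3 -m crank '[[-0.5,-0.1,0,0,0,0],[-1,-0.14,0,0,0,0],[-1,-0.14,0,0,0,0],[-1,-0.14,0,0,0,0],[-1,-0.14,0,0,0,0],[-1,-0.14,0,0,0,0],[-1,-0.14,0,0,0,0],[-1,-0.14,0,0,0,0],[-1,-0.15,0,0,0,0],[-0.84,0,0,0,0,0],[0,0,0,0,0,0.12],[0,0,0,0,0,0.122]]' 0.45 20; python3 -m crank '[[0,0,1,0,0,0],[0,0,1,0,0,0],[0,0,1,0,0,0],[0,0,1,0,0,0],[0,0,1,0,0,0],[0,0,0,0,0,0],[0,0,0,0,0,0]]'
```

```text
clock: 14.2
tcp_pos: [0.4748, -0.1854, 0.2441]
orientation: [-2.427, -1.992, 0.002]
contact_force: [-0.7, -0.4, 0.0]
grip_width: 0.0384
gripper_force: 0.0
clock: 14.9
tcp_pos: [0.4753, -0.1843, 0.1449]
orientation: [-2.422, -1.999, 0.001]
contact_force: [0.4, 0.4, 0.7]
grip_width: 0.0381
gripper_force: 0.0
```

Run:
```python
from bench import status,eyes
import pickle,cv2,numpy as np
from h import *
s=eyes.grab_frame("scene");pickle.dump(s,open("s3.pkl","wb"));t=eyes.grab_frame("top");pickle.dump(t,open("t3.pkl","wb"))
o=status.get_obs();print(o["tcp_pos"],o["grip_width"])
a=cv2.resize(s["image"][150:350,160:360],None,fx=2,fy=2);b=cv2.resize(t["image"][130:330,300:500],None,fx=2,fy=2)
cv2.imwrite("pics/k.png",np.hstack([a,b])[:,:,::-1])
```

```text
[ 0.47643796 -0.1843545   0.14607783] 0.0384531553785495
```

View pics/k.png

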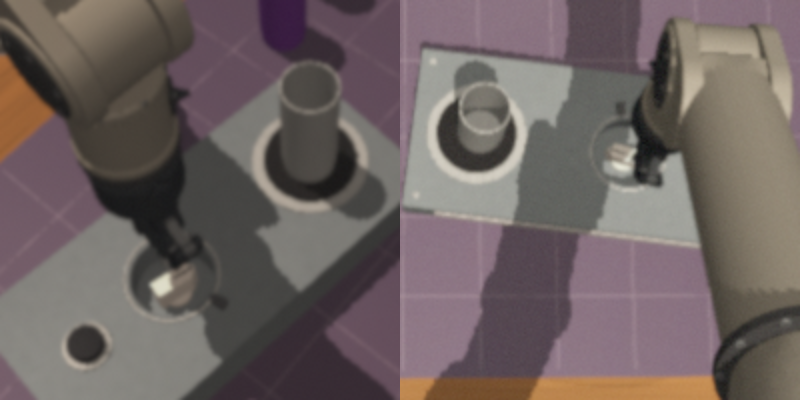

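Tumbler stands centred on the pad (left crop (310,165)); the knob (172,287) lies under the fingers. Descending into the well and gripping.

```bash
python3 -m crank '[[0,0,1,0,0,0],[0,0,1,0,0,0],[0,0,1,0,0,0],[0,0,1,0,0,0],[0,0,0.5,0,0,0],[0,0,0.4,0,0,0],[0,0,0.25,0,0,0],[0,0,0,0,0,0],[0,0,0,0,0,0]]'; python3 -m crank '[[0,0,0,0,0,0],[0,0,0,0,0,0],[0,0,0,0,0,0],[0,0,0,0,0,0],[0,0,0,0,0,0]]' 0 25
```

```text
clock: 15.9
tcp_pos: [0.4765, -0.1841, 0.0429]
orientation: [2.422, 2.0, 0.001]
contact_force: [-0.6, 0.4, 0.2]
grip_width: 0.0384
gripper_force: 0.0
clock: 16.4
tcp_pos: [0.4759, -0.1841, 0.0429]
orientation: [2.422, 2.0, -0.0]
contact_force: [-3.0, 1.4, 6.2]
grip_width: 0.0175
gripper_force: 27.6
```

```bash
python3 -m crank '[[0,0,0,0,0,0.1],[0,0,0,0,0,0.16],[0,0,0,0,0,0.16],[0,0,0,0,0,0.16],[0,0,0,0,0,0.16],[0,0,0,0,0,0.16],[0,0,0,0,0,0.16],[0,0,0,0,0,0.16],[0,0,0,0,0,0.16],[0,0,0,0,0,0.16],[0,0,0,0,0,0],[0,0,0,0,0,0]]'
python3 - <<'E'
import pickle,cv2,numpy as np
from h import *
t=pickle.load(open("top.pkl","rb"));s=pickle.load(open("scene.pkl","rb"));s3=pickle.load(open("s3.pkl","rb"));t3=pickle.load(open("t3.pkl","rb"))
for k,f,b in(("t",t,(400,420,176,192)),("t3",t3,(402,418,178,190)),("s",s,(260,280,293,309)),("s3",s3,(262,278,295,308))):
    u0,u1,v0,v1=b;g=cv2.cvtColor(f["image"],cv2.COLOR_RGB2GRAY)[v0:v1,u0:u1].astype(float)
    w=np.clip(np.median(g)-20-g,0,None);n,l,st,c=cv2.connectedComponentsWithStats((w>0).astype(np.uint8));i=1+np.argmax(st[1:,4]);w=w*(l==i)
    yy,xx=np.mgrid[v0:v1,u0:u1];c=np.array([(xx*w).sum(),(yy*w).sum()])/w.sum()
    P=on_z(f,*c,.076)[:2];d=P-[.476,-.184];print(k,c.round(2),st[i,4],P.round(4),"r",np.linalg.norm(d).round(4),"az",np.degrees(np.arctan2(d[1],d[0])).round(1))
E
```

```text
clock: 17.6
tcp_pos: [0.4746, -0.1828, 0.0428]
orientation: [-3.128, -0.269, 0.004]
contact_force: [-6.0, 3.4, 11.6]
grip_width: 0.0172
gripper_force: 28.4
t [409.42 183.7 ] 28 [ 0.5307 -0.1738] r 0.0557 az 10.6
t3 [409.58 183.69] 21 [ 0.5308 -0.1742] r 0.0556 az 10.2
s [266.45 299.09] 94 [ 0.5252 -0.1771] r 0.0497 az 8.0
s3 [269.25 300.83] 22 [ 0.5318 -0.1763] r 0.0564 az 7.9
```

```bash
python3 -m crank '[[0,0,0,0,0,0],[0,0,0,0,0,0],[0,0,0,0,0,0],[0,0,0,0,0,0]]' 0.45; python3 -m crank '[[0,0,-0.6,0,0,0],[0,0,-1,0,0,0],[0,0,-1,0,0,0],[0,0,-1,0,0,0],[0,0.8,-0.6,0,0,0],[0,1,0,0,0,0],[0,1,0,0,0,0],[0,1,0,0,0,0],[0,1,0,0,0,0],[0,1,0,0,0,0],[0,1,0,0,0,0],[0,1,0,0,0,0]]';  python3 -m crank '[[0,1,0,0,0,0],[0,1,0,0,0,0],[0,0.6,0,0,0,0],[0,0,0,0,0,0],[0,0,0,0,0,0]]' 0
python3 - <<'E'
from bench import eyes
import pickle,cv2,numpy as np
from h import *
s=eyes.grab_frame("scene");pickle.dump(s,open("s4.pkl","wb"));t=eyes.grab_frame("top");pickle.dump(t,open("t4.pkl","wb"))
a=cv2.resize(t["image"][170:235,375:455],(400,325),interpolation=cv2.INTER_CUBIC);b=cv2.resize(s["image"][255:320,208:288],(400,325),interpolation=cv2.INTER_CUBIC)
cv2.imwrite("pics/k4.png",np.hstack([a,b])[:,:,::-1])
E
```

```text
clock: 18.0
tcp_pos: [0.4762, -0.1842, 0.0423]
orientation: [3.13, 0.268, 0.001]
contact_force: [0.8, 0.5, -0.3]
grip_width: 0.0382
gripper_force: 0.0
clock: 19.2
tcp_pos: [0.5027, -0.3387, 0.1272]
orientation: [3.13, 0.268, 0.001]
contact_force: [1.4, -0.3, -0.1]
grip_width: 0.0387
gripper_force: 0.0
clock: 19.7
tcp_pos: [0.5113, -0.3882, 0.1264]
orientation: [-3.129, -0.268, 0.0]
contact_force: [0.5, -0.2, -0.4]
grip_width: 0.0002
gripper_force: 0.0
```

View pics/k4.png

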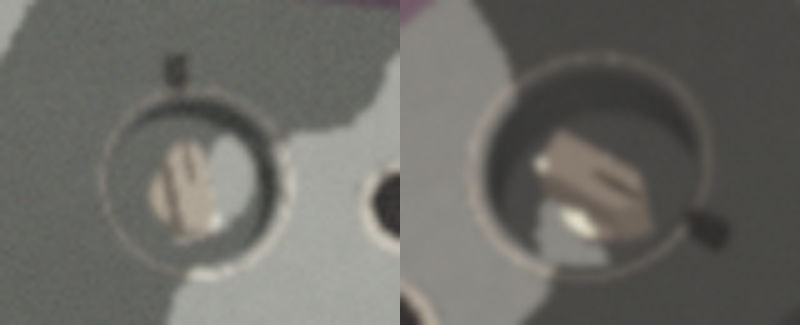

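Run:
```python
import pickle,cv2,numpy as np
from h import *
from scipy.optimize import least_squares
deg=lambda d:np.degrees(np.arctan2(d[1],d[0])).round(1)
for k,b,tb in(("t4",(385,443,178,234),(402,418,176,190)),("s4",(216,280,258,318),(262,280,293,309))):
    f=pickle.load(open(k[0]+"4.pkl","rb"));g=cv2.cvtColor(f["image"],cv2.COLOR_RGB2GRAY)
    th=cv2.morphologyEx(g,cv2.MORPH_TOPHAT,np.ones((7,7),np.uint8))
    pts=[]
    for v in range(b[2],b[3]):
        for u in range(b[0],b[1]):
            if th[v,u]>14:
                P=on_z(f,u,v,.07)[:2]
                if .039<np.linalg.norm(P-[.476,-.184])<.051: pts.append(P)
    pts=np.array(pts);q=least_squares(lambda q:np.hypot(*(pts-q[:2]).T)-q[2],[.476,-.184,.045],loss="soft_l1",f_scale=.001).x
    u0,u1,v0,v1=tb;G=g[v0:v1,u0:u1].astype(float);w=np.clip(np.median(G)-15-G,0,None)
    n,l,st,_=cv2.connectedComponentsWithStats((w>0).astype(np.uint8));i=1+np.argmax(st[1:,4]);w*=l==i
    yy,xx=np.mgrid[v0:v1,u0:u1];c=((xx*w).sum()/w.sum(),(yy*w).sum()/w.sum())
    T=on_z(f,*c,.075)[:2];print(k,len(pts),"ring",q.round(4),"tab",np.round(c,1),st[i,4],T.round(4),"az",deg(T-q[:2]),np.linalg.norm(T-q[:2]).round(4))
    # black line on knob: blackhat inside the knob top face
    bh=cv2.morphologyEx(g,cv2.MORPH_BLACKHAT,np.ones((5,5),np.uint8)).astype(float)
    cand=[(u,v,bh[v,u]) for v in range(b[2],b[3]) for u in range(b[0],b[1]) if bh[v,u]>12 and np.linalg.norm(on_z(f,u,v,.062)[:2]-q[:2])<.022]
    m=np.zeros_like(g)
    for u,v,_ in cand:m[v,u]=1
    n,l,st,ce=cv2.connectedComponentsWithStats(m)
    for i in range(1,n):
        if st[i,4]>4:
            vs,us=np.nonzero(l==i);L=np.array([on_z(f,u,v,.062)[:2] for u,v in zip(us,vs)]);W=bh[vs,us];mu=(L*W[:,None]).sum(0)/W.sum()
            ev=np.linalg.svd((L-mu)*np.sqrt(W)[:,None])[2][0];ev*=np.sign(ev[0]);print("  dark",ce[i].round(1),st[i,4],"dir",deg(ev),"from ring ctr",deg(mu-q[:2]),np.linalg.norm(mu-q[:2]).round(4))
```

```text
t4 81 ring [ 0.4753 -0.1841  0.047 ] tab [409.7 183.8] 29 [ 0.5308 -0.1746] az 9.7 0.0562
  dark [416.  199.7] 7 dir 18.8 from ring ctr -22.7 0.0191
  dark [412.3 203. ] 12 dir 9.4 from ring ctr 11.4 0.0094
  dark [409.  208.9] 25 dir 6.1 from ring ctr 117.6 0.0125
s4 63 ring [ 0.4744 -0.1838  0.0469] tab [269.3 300.7] 39 [ 0.5314 -0.1757] az 8.1 0.0575
  dark [250.3 291.2] 19 dir 8.3 from ring ctr 10.5 0.0103
  dark [242.7 294.5] 41 dir 14.9 from ring ctr -71.5 0.013
```

Tab and nose line agree in both views (tab 9.7°/8.1°, knob line 9.4°/8.3°): the crop shows the nose aimed at the tab, so the knob is set. Pressing the button next.

```bash
python3 -m crank '[[-0.3,-1,0,0,0,0],[-0.3,-1,0,0,0,0],[-0.3,-1,0,0,0,0],[-0.3,-1,0,0,0,0],[-0.29,-1,0,0,0,0],[0,-0.37,0,0,0,0],[0,0,0.6,0,0,0],[0,0,0.6,0,0,0],[0,0,0.5,0,0,0],[0,0,0.2,0,0,0],[0,0,0,0,0,0],[0,0,0,0,0,0]]'; python3 -m crank '[[0,0,0.1,0,0,0],[0,0,0.1,0,0,0],[0,0,0.1,0,0,0],[0,0,0,0,0,0],[0,0,0,0,0,0]]'
```

```text
clock: 21.0
tcp_pos: [0.4638, -0.2886, 0.0881]
orientation: [3.13, 0.268, -0.0]
contact_force: [0.1, -0.4, -0.2]
grip_width: 0.0004
gripper_force: 0.0
clock: 21.5
tcp_pos: [0.464, -0.2884, 0.0826]
orientation: [3.13, 0.268, 0.001]
contact_force: [0.3, -0.9, 2.1]
grip_width: 0.0002
gripper_force: 1.3
```

```bash
python3 -m crank '[[0,0,0.1,0,0,0],[0,0,0.1,0,0,0],[0,0,0.05,0,0,0],[0,0,0,0,0,0],[0,0,0,0,0,0]]'; python3 -m crank '[[0,0,0.05,0,0,0],[0,0,0,0,0,0],[0,0,0,0,0,0]]'
```

```text
clock: 22.0
tcp_pos: [0.464, -0.2884, 0.078]
orientation: [3.13, 0.268, 0.001]
contact_force: [-1.2, 0.7, 10.6]
grip_width: 0.0001
gripper_force: 5.2
clock: 22.3
tcp_pos: [0.4641, -0.2885, 0.0779]
orientation: [3.13, 0.268, 0.001]
contact_force: [-4.8, 2.5, 19.3]
grip_width: -0.0002
gripper_force: 9.6
```

Fully down (19 N, z 0.078). Releasing, backing off and checking.

```bash
python3 -m crank '[[0,0,-0.4,0,0,0],[0,0,-1,0,0,0],[0,0,-1,0,0,0],[0,0,-1,0,0,0],[0,1,-1,0,0,0],[0,1,0,0,0,0],[0,1,0,0,0,0],[0,1,0,0,0,0],[0,1,0,0,0,0],[0,1,0,0,0,0],[0,0,0,0,0,0],[0,0,0,0,0,0]]'
python3 - <<'E'
from bench import eyes
import cv2,numpy as np
s=eyes.grab_frame("scene");t=eyes.grab_frame("top")
cv2.imwrite("pics/end.png",np.hstack([cv2.resize(s["image"][60:360,150:470],(400,375)),cv2.resize(t["image"][130:310,150:480],(400,218))if 0 else cv2.resize(t["image"][120:300,300:492],(400,375))])[:,:,::-1])
E
```

```text
clock: 23.5
tcp_pos: [0.4837, -0.4059, 0.1635]
orientation: [-3.129, -0.267, 0.002]
contact_force: [-0.6, 0.8, 0.8]
grip_width: 0.0
gripper_force: 0.0
```

View pics/end.png

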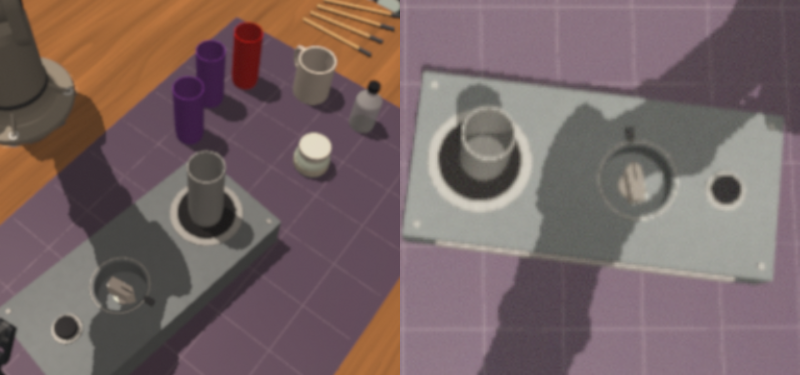

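The tumbler is upright on the pad (left crop (206,195)), the knob (122,290) points at the tab (150,300), the button (66,327) is up, and everything else is in place.

```bash
python3 -c "from bench import r; print(r.hand_in())"
```

```text
the job is handed in; nothing more can be done
None
```

I handed the job in at about 24 s: the steel tumbler is upright on the pad, the knob was turned clockwise to within about 1° of the tab, then the start button was pressed fully down and released; the mug, bottle, jar and look-alikes weren't touched.

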